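Seat the burner cap and hold the hob knob at ignition

TASK

The front burner of the gas hob has lost its cap: take the smaller of the two loose burner caps from the counter, seat it flat on the front burner so that its skirt drops into the cup, and let go of it. Only then turn the left-hand knob (as seen from the robot) anticlockwise past its first two clicks to the third, the ignition position, and keep holding it there against its return spring with the gripper: finish while still holding it. Leave the right-hand knob and everything else where it is.

Things in the scene. Friction and masses are not known exactly. Their poses are not given: they have to be found in the camera images.
- hob: fixed gas hob, slab 510 x 290 mm, top 10 mm above the counter; origin at the centre of its underside, x along its length away from the knobs, y to its left, z up. Burners on the centre line: front (bare) at x = -60 mm, rear at +125 mm (capped, pan support, pot). Knobs at x = -195 mm, 55 mm left and right of the centre line; the left one serves the front burner
- burner_mouth (a point): centre of the mouth of the front burner's cup, at its rim, 34 mm above the counter. The cup is an upright tube 46 mm outside, 36 mm inside, 14 mm deep, on a flange 84 mm across whose top is 15 mm above the counter. A thin spark pin at its rear left ends 8 mm below the rim
- cap_center (a point): centre of the loose cap to fit: dark steel disc 52 mm across, 9 mm thick, on a skirt 31 mm across, 8 mm deep, foot bevelled; 80 to 170 g. Point on the axis at half the disc's thickness, 12.5 mm above the skirt's foot; z up. Starts upright on the counter on its skirt. Seated: skirt in the cup (2.5 mm play all round), disc flat on the rim, this point 4.5 mm above burner_mouth
- left_turn (a joint): left knob's angle, 0 at rest (off), growing anticlockwise seen from above. Clicks at 0.417, 0.833 and 1.25 rad (third: ignition); a hard stop just beyond, at 1.32. A spring returns it to 0 from anywhere when let go. Turning takes 0.05 to 0.21 N m, rising and easing at each click, holding at the third click 0.16 N m
- left_knob_grip (a point): centre of the left knob's grip bar, on the turning axis, 30 mm above the counter. Bar: steel, 46 mm long, 14 mm thick, 26 mm high (17 to 43 mm above the counter), on a round skirt 50 mm across, its top 17 mm above the counter. x runs along the bar: at rest along the hob's x
- left_knob: the whole left knob (skirt and bar); origin on its axis 11 mm above the counter, x along the bar
- right_turn (a joint): angle of the right knob, of the same make, 110 mm from the left one; it serves the rear burner and stays at 0
- big_cap: a cap of the same form as the one to fit but too large: disc 74 mm across, 17 mm high in all; origin at the centre of its underside
- spice_jar: round jar, 46 mm across, 90 mm high; origin at the centre of its underside
- pot: steel pot with lid on the rear burner's pan support, 166 mm across, its top about 150 mm above the counter, side handles to 121 mm from its axis; origin at the centre of its underside
- mug: white mug, 80 mm across, 90 mm high; origin at the centre of its underside
- spoon: wooden spoon, 260 mm long, lying flat on the counter
There are look-alikes about, which are no part of the job. Leave any brown or turquoise look-alike of the part that bears cap_center alone.

How it is judged:
By the outcome, as a careful person would: the job done as asked, in the order asked, and still so for the second after the job is handed in, while the arm keeps its last pose, push and grip.
It also fails if it takes over 54 s, if anything falls off the work surface, if the arm or the gripper's body presses on something with over 40 N, if the wrist force passes 120 N, or if a joint passes its speed limit or range.

ROBOT

A 6-joint arm with a two-finger parallel gripper is mounted at the origin on the work surface. World frame = base frame: x ahead of the robot, y to its left, z up, the work surface at z = 0. Lengths are in m, angles in degrees, forces in N, time in s.
With the tool pointing down it reaches from about 0.375 to 0.925 m from the base axis. Payload 5.7 kg.
Tool frame: the origin (TCP) lies midway between the tips of the shut fingers; the grasp point (between the pads) lies 19 mm behind it (r.grip_point_offset is the distance from the TCP to the grasp point, in m); z points along the fingers, y is the line along which they close (so a half turn about z gives the same grasp; the last joint's range is limited). The gripper opens to 85 mm and grips with 20 to 120 N. Pads are 22 mm wide; open, the fingers measure 114 mm over their backs; the gripper's body (76 mm by 85 mm) begins 54 mm behind the grasp point. The pads swing forward as they close: fully open they stand 13 mm farther back than shut.
Start: joints at [68.291, 20.558, 86.54, -0, 72.909, -6.595], TCP at [0.156, 0.579, 0.205] pointing down, gripper open.
Joint ranges: [-170.27, 170.27], [-57.76, 135], [12.27, 136.19], [-55.21, 235.2], [11.17, 155.16], [-170.74, 170.74]. Speed limits (degrees/s): [136.94, 136.94, 180, 180, 180, 180].

INTERFACE

Orientations are given as [roll, pitch, yaw] about the fixed x, y, z axes, in that order (R = Rz(yaw) Ry(pitch) Rx(roll)).
In Python, from workcell import r gives the robot as it stands.
- The arm moves only by the tool step_arm, never from a script. Its argument "plan" is a list of rows, each an object of numbers: "tx", "ty", "tz": the shift along the world's x, y, z in m; "ax", "ay", "az": the turn, a rotation vector about the world's x, y, z in rad. In form: [{"tx": .., "ty": .., "tz": .., "ax": .., "ay": .., "az": ..}, ...]. A call has 1 to 12 rows; each row is the pose to reach, as a shift and turn from the pose commanded when the call began; what a row does not reach only later rows make up. A row lasts 1/12 s, in which the tool goes at most 41.7 mm and 7.16 degrees, less where a joint would pass 70% of its speed; a pose out of reach is approached as far as the arm can. A call with a gripper value outside its range is refused whole. "jaw" is the opening in per cent of the stroke, from 0 (shut) to 100 (fully open), set as the call begins (left out, the last holds). The fingers move at their own pace and stop on an object; "grip_force" is the grip in N (left out, the last holds). Time passes only in rows, so rows that repeat a pose let the fingers close. It gives the time, the measured TCP pose, the force, the opening and the grip force at its end, in the units of the state.
- r.state(): the state, without advancing time (a new reading comes with each control period).
- r.read_camera(name): name is "side" or "top" or "wrist"; returns (picture, depth): 400x640x3 uint8, blue, green, red; 400x640 float32, m along the optical axis (not along the pixel's ray), 0 where there is no reading.
- r.get_calibration(name): a dict with "vertical_fov" (degrees; the focal length in pixels is half the picture's height over the tangent of half this angle, whatever the lens; pixels are square), "cx", "cy" (the principal point, pixels), "k1" (the pictures are not rectified: a ray, as slopes to the right and down, at radius r is drawn at 1 + k1 r^2 times it, then the intrinsics apply), "world_from_camera" (4x4, takes a point from camera to world coordinates). Camera axes: x right, y up, looking along -z (the intrinsics and any distortion apply to the point x, -y, -z); pixel columns grow to the right and rows downward; lengths in m; the calibration is good to about 2 mm. A picture is of the moment at which its call begins: read the wrist's pose just before it. get_calibration takes no time and is no camera call; for the wrist camera it gives the pose at the moment of the call.
- r.sign_off(): hands the job in; it is judged then, once.
The state is a dict: "time_s": time; "joint_positions": joint angles; "joint_vel": joint speeds; "joint_efforts": joint torques, N m; "position": TCP position; "tool_rot": TCP orientation; "contact_force": force on the tool from outside, world axes, zero at the start; "wrist_torque": the same for the moment, N m; "finger_gap": opening from 0.0 (shut) to 1.0 (fully open); "gripper_force": force on a finger pad.
Only numpy, scipy, OpenCV 4.12 (cv2) and the standard library are available. Lean on these libraries where they do the work, as an engineer would, in place of code of your own. Each camera call takes 0.05 s, during which the arm holds its last target. There are 200 camera calls.

## Working session

There is one attempt and no reset: what is moved stays moved. The work goes in short steps, Python scripts to look and compute and a tool call to move; the robot and the scene stay as the last step left them, time stands still between calls to the robot, and variables do not carry over. Pictures are saved under pics/ and viewed, at most 10 in all, crops included, and the job is handed in when it is done.

Besides the shell and the picture viewer there is one more tool, called as name([rows], argument=value, ...), one row to a line, values as JSON. step_arm: Moves the arm, as the interface text tells. Its arguments: {"type":"object","properties":{"plan":{"type":"array","items":{"type":"object","properties":{"tx":{"type":"number"},"ty":{"type":"number"},"tz":{"type":"number"},"ax":{"type":"number"},"ay":{"type":"number"},"az":{"type":"number"}}}},"jaw":{"type":"number"},"grip_force":{"type":"number"}},"required":["plan"]}

```bash
ls; mkdir -p pics; cat > h.py <<'E'
import numpy as np, cv2
from workcell import r
def cam(n):
    c=r.get_calibration(n); p,d=r.read_camera(n); return p,d,c
def pts(d,c):
    f=200/np.tan(np.radians(c["vertical_fov"])/2)
    K=np.array([[f,0,c["cx"]],[0,f,c["cy"]],[0,0,1.]])
    v,u=np.mgrid[0:400,0:640]
    # undistort: rd = r(1+k1 r^2)
    s=np.stack([(u-c["cx"])/f,(v-c["cy"])/f],-1); q=s.copy()
    for _ in range(20): q=s/(1+c["k1"]*(q**2).sum(-1,keepdims=True))
    P=np.stack([q[...,0]*d,-q[...,1]*d,-d,np.ones_like(d)],-1)
    return (P@np.array(c["world_from_camera"]).T)[...,:3]
E
python3 - <<'E'
from h import *
for n in("top","side"):
    p,d,c=cam(n); cv2.imwrite(f"pics/{n}.png",p); np.savez(f"{n}.npz",p=p,d=d,P=pts(d,c))
    print(n,np.round(c["world_from_camera"],3).tolist(),c["vertical_fov"],c["k1"])
print(r.state())
E
```

```text
pics
top [[-0.002, 0.982, -0.188, 0.35], [-1.0, -0.005, -0.017, -0.079], [-0.018, 0.188, 0.982, 1.29], [0.0, 0.0, 0.0, 1.0]] 47.1302258085745 0.02541430502918642
side [[0.877, 0.271, -0.396, 0.092], [-0.479, 0.533, -0.697, -0.952], [0.022, 0.801, 0.598, 0.796], [0.0, 0.0, 0.0, 1.0]] 55.4266266444324 0.01980145289843468
{'time_s': 0.1, 'joint_positions': array([ 6.82923121e+01,  2.05937897e+01,  8.65921247e+01, -1.73800854e-04,
        7.29102821e+01, -6.59325886e+00]), 'joint_vel': array([ 0.02836204, -0.04262258, -0.06326018, -0.02551992, -0.05356278,
       -0.02184786]), 'joint_efforts': array([ 5.34930659e-04, -5.28654850e+01, -2.79346615e+01, -1.86137622e-04,
        4.79279362e-03,  2.92245076e-06]), 'position': array([0.15619624, 0.5786284 , 0.20404228]), 'tool_rot': array([-1.79904421e+02, -1.08803638e-02,  1.64885613e+02]), 'contact_force': array([-0.49751375, -1.13049483,  0.41385665]), 'wrist_torque': array([-0.05628405,  0.01023298,  0.0033378 ]), 'gripper_force': 0.0, 'finger_gap': 1.000675472228452}
```

View pics/top.png

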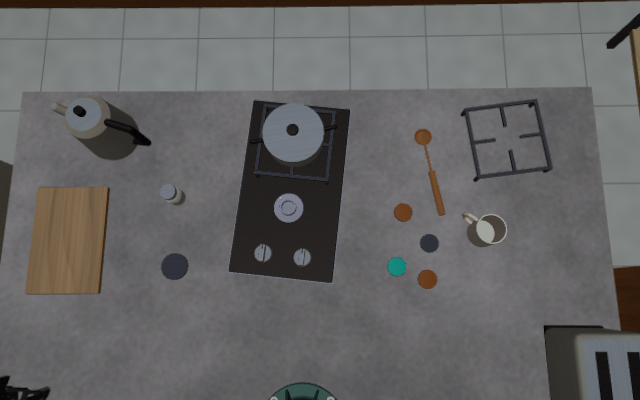

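View pics/side.png

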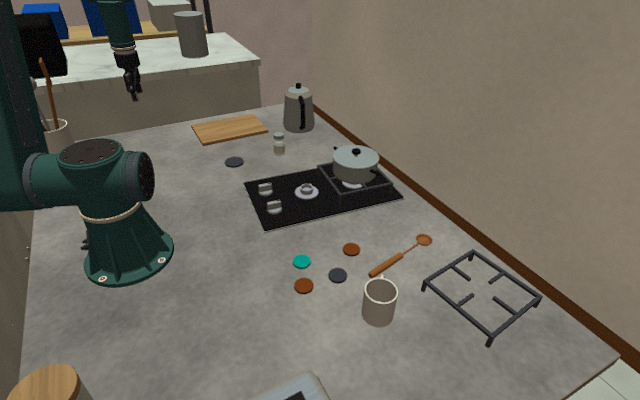

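Top view: dark discs at (429,243) (small) and (174,266) (large), brown discs at (403,212) and (427,279), and a turquoise one at (397,267). The burner is at (288,208), and the knobs are at (263,253) on the left and (302,257) on the right. The dark disc at (429,243) fits the description: it is dark steel and the smaller of the two. I'll confirm it in a crop and measure.

```bash
python3 - <<'E'
from h import *
t=np.load("top.npz"); s=np.load("side.npz")
a=cv2.resize(t["p"][190:300,370:470],(400,440),interpolation=3)
b=cv2.resize(t["p"][190:300,230:330],(400,440),interpolation=3)
cv2.imwrite("pics/crop.png",np.hstack([a,b]))
def blob(o,n,win,zlo,zhi,extra=None):
    P=o["P"];m=np.zeros(P.shape[:2],bool);m[win[1]:win[3],win[0]:win[2]]=1
    m&=(P[...,2]>zlo)&(P[...,2]<zhi)&(o["d"]>0)
    q=P[m]
    if len(q)<5: print(n,len(q));return
    (c,wh,ang)=cv2.minAreaRect(q[:,:2].astype(np.float32)); cc,rad=cv2.minEnclosingCircle(q[:,:2].astype(np.float32))
    print(n,len(q),"mean",q.mean(0).round(4),"rect",np.round(c,4),np.round(wh,4),round(ang,1),"circ",np.round(cc,4),round(rad,4))
W=lambda u,v,k:(u-k,v-k,u+k,v+k)
for n,o,ps in(("top",t,((429,243),(174,266),(288,208),(263,253),(302,257))),("side",s,((338,275),(234,161),(307,191),(265,189),(274,207)))):
    blob(o,n+" cap",W(*ps[0],13),.010,.03)
    blob(o,n+" big",W(*ps[1],18),.010,.03)
    blob(o,n+" cup",W(*ps[2],18),.028,.045)
    blob(o,n+" flange",W(*ps[2],22),.0125,.02)
    blob(o,n+" L",W(*ps[3],11),.035,.05)
    blob(o,n+" R",W(*ps[4],11),.035,.05)
    m=(o["p"].max(-1)<45)&(np.abs(o["P"][...,2]-.010)<.006)&(o["P"][...,0]>.35)&(o["P"][...,0]<1.0)&(np.abs(o["P"][...,1])<.28)
    m=cv2.morphologyEx(m.astype(np.uint8),cv2.MORPH_OPEN,np.ones((3,3)))>0
    q=o["P"][m];c,wh,a=cv2.minAreaRect(q[:,:2].astype(np.float32));print("hob",np.round(c,4),np.round(wh,4),a,np.median(q[:,2]))
    g=o["P"][(o["p"].min(-1)>80)&(np.abs(o["P"][...,2])<.015)&(o["P"][...,0]>.3)&(o["P"][...,0]<.8)&(o["P"][...,1]<0)][:,2];print("counter z",np.median(g))
E
```

```text
top cap 272 mean [ 0.4841 -0.348   0.0162] rect [ 0.4843 -0.3481] [0.0501 0.05  ] 24.2 circ [ 0.4839 -0.3485] 0.0262
top big 554 mean [0.4227 0.3558 0.0167] rect [0.4228 0.3568] [0.0724 0.0712] 20.7 circ [0.4229 0.356 ] 0.0374
top cup 90 mean [0.586  0.0436 0.0333] rect [0.5888 0.0437] [0.0502 0.0423] 1.3 circ [0.5901 0.0481] 0.0291
top flange 567 mean [0.5851 0.0464 0.0151] rect [0.587 0.046] [0.1251 0.1231] 0.3 circ [0.5883 0.0475] 0.084
top L 88 mean [0.4578 0.113  0.0423] rect [0.4583 0.1129] [0.0143 0.0447] 84.1 circ [0.4583 0.1143] 0.0228
top R 86 mean [0.4455 0.0041 0.0417] rect [0.4458 0.0045] [0.0141 0.0455] 83.5 circ [0.4458 0.0044] 0.023
hob [0.6458 0.0366] [0.2879 0.5071] 83.69334411621094 0.009478914198792543
counter z -0.0008922209055750585
side cap 238 mean [ 0.4853 -0.352   0.0194] rect [ 0.4874 -0.3501] [0.0513 0.0494] 60.6 circ [ 0.4878 -0.3505] 0.0272
side big 170 mean [0.4215 0.354  0.0194] rect [0.422  0.3579] [0.0725 0.0721] 16.7 circ [0.4207 0.3606] 0.0409
side cup 74 mean [0.5892 0.0408 0.0344] rect [0.6147 0.0624] [0.1156 0.0458] 37.5 circ [0.6222 0.0526] 0.0589
side flange 1288 mean [0.5899 0.045  0.0146] rect [0.5974 0.06  ] [0.2784 0.1654] 63.0 circ [0.6039 0.06  ] 0.1566
side L 58 mean [0.4606 0.1095 0.0433] rect [0.4611 0.1109] [0.0437 0.0211] 14.2 circ [0.4607 0.1125] 0.0226
side R 69 mean [4.473e-01 1.000e-04 4.280e-02] rect [0.4487 0.0021] [0.0455 0.0177] 0.8 circ [0.4487 0.0032] 0.0234
hob [0.6453 0.0355] [0.2941 0.5033] 83.60810852050781 0.013333721613106475
counter z 0.002296851379141651
```

View pics/crop.png

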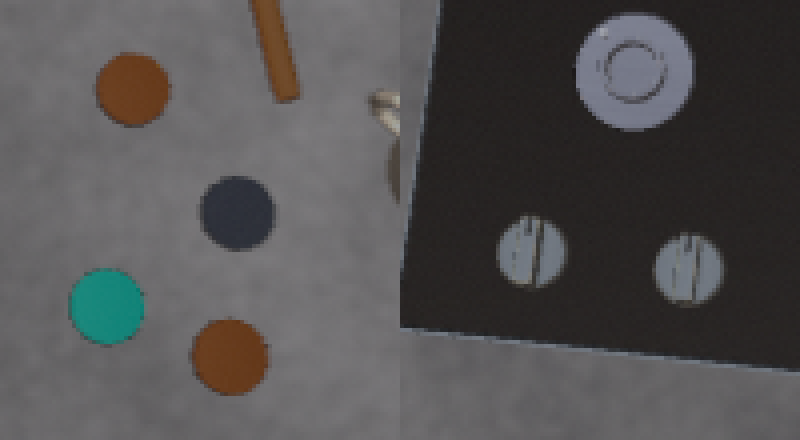

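The crop confirms it: in it, the dark steel 52 mm disc is at (237,213), with the brown and turquoise look-alikes around it. The larger dark disc measures 73 mm. The two knob bars and the burner cup are also clear. I'm moving over the cap.

step_arm([
  {"tx": 0.03, "ty": -0.03, "az": 0.05},
  {"tx": 0.06, "ty": -0.06, "az": 0.1},
  {"tx": 0.09, "ty": -0.09, "az": 0.152},
  {"tx": 0.116, "ty": -0.12, "az": 0.152},
  {"tx": 0.142, "ty": -0.152, "az": 0.152},
  {"tx": 0.168, "ty": -0.184, "az": 0.152},
  {"tx": 0.194, "ty": -0.216, "az": 0.152},
  {"tx": 0.22, "ty": -0.248, "az": 0.152},
  {"tx": 0.246, "ty": -0.28, "az": 0.152},
  {"tx": 0.27, "ty": -0.313, "az": 0.152},
  {"tx": 0.29, "ty": -0.349, "az": 0.152},
  {"tx": 0.3, "ty": -0.388, "az": 0.152},
], jaw=100, grip_force=40)

```text
schema error: expected keys tx, ty, tz, ax, ay, az
```

step_arm([
  {"tx": 0.03, "ty": -0.03, "tz": 0, "ax": 0, "ay": 0, "az": 0.05},
  {"tx": 0.06, "ty": -0.06, "tz": 0, "ax": 0, "ay": 0, "az": 0.1},
  {"tx": 0.09, "ty": -0.09, "tz": 0, "ax": 0, "ay": 0, "az": 0.152},
  {"tx": 0.116, "ty": -0.12, "tz": 0, "ax": 0, "ay": 0, "az": 0.152},
  {"tx": 0.142, "ty": -0.152, "tz": 0, "ax": 0, "ay": 0, "az": 0.152},
  {"tx": 0.168, "ty": -0.184, "tz": 0, "ax": 0, "ay": 0, "az": 0.152},
  {"tx": 0.194, "ty": -0.216, "tz": 0, "ax": 0, "ay": 0, "az": 0.152},
  {"tx": 0.22, "ty": -0.248, "tz": 0, "ax": 0, "ay": 0, "az": 0.152},
  {"tx": 0.246, "ty": -0.28, "tz": 0, "ax": 0, "ay": 0, "az": 0.152},
  {"tx": 0.27, "ty": -0.313, "tz": 0, "ax": 0, "ay": 0, "az": 0.152},
  {"tx": 0.29, "ty": -0.349, "tz": 0, "ax": 0, "ay": 0, "az": 0.152},
  {"tx": 0.3, "ty": -0.388, "tz": 0, "ax": 0, "ay": 0, "az": 0.152},
], jaw=100, grip_force=40)

```text
time_s: 1.1
position: [0.459, 0.1897, 0.2048]
tool_rot: [180.0, 0.1, 173.6]
contact_force: [1.1, -0.5, 0.2]
finger_gap: 0.999
gripper_force: 0.0
```

```bash
python3 - <<'E'
from h import *
c=r.get_calibration("wrist");print(np.round(c["world_from_camera"],4).tolist(),c["vertical_fov"],c["k1"],c["cx"],c["cy"])
print(r.state()["position"])
E
```

```text
[[0.1128, -0.9429, -0.3133, 0.3783], [0.9936, 0.1071, 0.0355, 0.1976], [0.0, -0.3153, 0.949, 0.3744], [0.0, 0.0, 0.0, 1.0]] 69.95740922707382 0.00847174422087805 321.00394036065325 199.08008938169164
[0.45898538 0.18965942 0.20477164]
```

step_arm([
  {"tx": 0.01, "ty": -0.038, "tz": 0, "ax": 0, "ay": 0, "az": 0},
  {"tx": 0.02, "ty": -0.076, "tz": 0, "ax": 0, "ay": 0, "az": 0},
  {"tx": 0.03, "ty": -0.114, "tz": 0, "ax": 0, "ay": 0, "az": 0},
  {"tx": 0.04, "ty": -0.14, "tz": 0, "ax": 0, "ay": 0, "az": 0},
  {"tx": 0.04, "ty": -0.14, "tz": 0, "ax": 0, "ay": 0, "az": 0},
  {"tx": 0.04, "ty": -0.14, "tz": 0, "ax": 0, "ay": 0, "az": 0},
  {"tx": 0.04, "ty": -0.14, "tz": 0, "ax": 0, "ay": 0, "az": 0},
])

```text
time_s: 1.68
position: [0.4958, 0.0516, 0.2044]
tool_rot: [180.0, -0.1, 173.5]
contact_force: [-0.1, 0.4, 0.3]
finger_gap: 0.998
gripper_force: 0.0
```

```bash
python3 - <<'E'
from h import *
p,d,c=cam("wrist"); P=pts(d,c); np.savez("w1.npz",p=p,d=d,P=P); cv2.imwrite("pics/w1.png",p)
print(r.state()["position"],r.state()["tool_rot"])
E
```

```text
[0.49573313 0.05206185 0.20446195] [ 1.79982633e+02 -6.35554069e-02  1.73621361e+02]
```

View pics/w1.png

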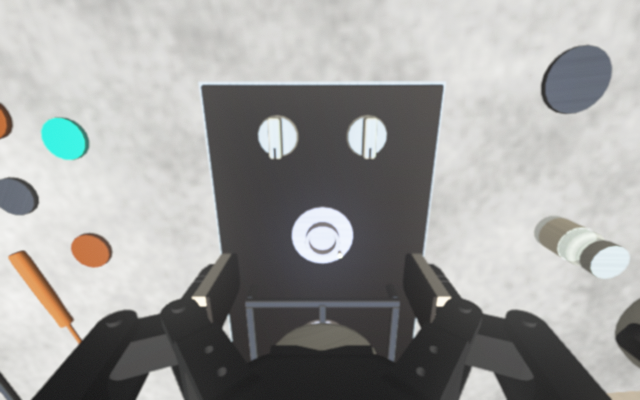

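step_arm([
  {"tx": 0, "ty": -0.04, "tz": 0, "ax": 0, "ay": 0, "az": 0},
  {"tx": 0, "ty": -0.08, "tz": 0, "ax": 0, "ay": 0, "az": 0},
  {"tx": 0, "ty": -0.12, "tz": 0, "ax": 0, "ay": 0, "az": 0},
  {"tx": -0.01, "ty": -0.16, "tz": 0, "ax": 0, "ay": 0, "az": 0},
  {"tx": -0.03, "ty": -0.195, "tz": 0, "ax": 0, "ay": 0, "az": 0},
  {"tx": -0.05, "ty": -0.23, "tz": 0, "ax": 0, "ay": 0, "az": 0},
  {"tx": -0.07, "ty": -0.265, "tz": 0, "ax": 0, "ay": 0, "az": 0},
  {"tx": -0.085, "ty": -0.3, "tz": 0, "ax": 0, "ay": 0, "az": 0},
  {"tx": -0.1, "ty": -0.335, "tz": 0, "ax": 0, "ay": 0, "az": 0},
  {"tx": -0.1, "ty": -0.37, "tz": 0, "ax": 0, "ay": 0, "az": 0},
  {"tx": -0.1, "ty": -0.395, "tz": 0, "ax": 0, "ay": 0, "az": 0},
  {"tx": -0.1, "ty": -0.4, "tz": 0, "ax": 0, "ay": 0, "az": 0},
])

```text
time_s: 2.73
position: [0.3973, -0.3521, 0.205]
tool_rot: [-179.8, 0.1, 173.5]
contact_force: [0.8, 0.9, 0.1]
finger_gap: 1.002
gripper_force: 0.0
```

The wrist view shows the burner cup at (322,236). The left knob is at (367,136) and the right knob at (278,136), since image up is toward the robot. The dark cap is at (15,196). Next I'll measure the cap, burner and knobs with the wrist camera.

```bash
python3 - <<'E'
from h import *
p,d,c=cam("wrist"); P=pts(d,c); np.savez("w2.npz",p=p,d=d,P=P); print(r.state()["position"],r.state()["tool_rot"])
def rep(n,m,P):
    q=P[m][:,:2].astype(np.float32); z=P[m][:,2]
    print(n,len(q),"mean",q.mean(0).round(4),"z",np.median(z).round(4),"rect",[np.round(k,4).tolist() for k in cv2.minAreaRect(q)],"circ",np.round(cv2.minEnclosingCircle(q)[0],4),round(cv2.minEnclosingCircle(q)[1],4))
near=lambda P,x,y,k:np.hypot(P[...,0]-x,P[...,1]-y)<k
rep("cap",near(P,.485,-.349,.034)&(P[...,2]>.012)&(P[...,2]<.024),P)
rep("counter",near(P,.42,-.32,.02),P)
w=np.load("w1.npz");P=w["P"]
rep("rim",near(P,.587,.043,.034)&(P[...,2]>.029)&(P[...,2]<.04),P)
rep("flange",near(P,.587,.043,.055)&(P[...,2]>.0125)&(w["p"].min(-1)>110),P)
rep("L",near(P,.458,.112,.03)&(P[...,2]>.036),P)
rep("R",near(P,.446,.003,.03)&(P[...,2]>.036),P)
rep("Lskirt",near(P,.458,.112,.04)&(w["p"].min(-1)>110),P)
E
```

```text
[ 0.39725665 -0.35077139  0.2047809 ] [-1.79923379e+02  4.65610442e-02  1.73557197e+02]
cap 1042 mean [ 0.4831 -0.3511] z 0.0179 rect [[0.4843, -0.3513], [0.0496, 0.0507], 83.1638] circ [ 0.4845 -0.3513] 0.0258
counter 1376 mean [ 0.4133 -0.3143] z 0.2521 rect [[0.4201, -0.3199], [0.0381, 0.0396], 86.1491] circ [ 0.42 -0.32] 0.02
rim 424 mean [0.5857 0.0416] z 0.0345 rect [[0.586, 0.0419], [0.0448, 0.0448], 44.4409] circ [0.587  0.0413] 0.0237
flange 2686 mean [0.583  0.0419] z 0.0165 rect [[0.586, 0.0409], [0.0845, 0.083], 80.8148] circ [0.5873 0.0416] 0.0434
L 514 mean [0.4574 0.1109] z 0.0435 rect [[0.4576, 0.1115], [0.0143, 0.0458], 84.164] circ [0.4578 0.1114] 0.0234
R 574 mean [0.4484 0.0029] z 0.0436 rect [[0.4495, 0.0019], [0.0529, 0.0214], 5.9331] circ [0.4494 0.0035] 0.0266
Lskirt 1706 mean [0.464  0.1091] z 0.0375 rect [[0.4651, 0.1104], [0.0504, 0.0636], 76.7294] circ [0.4653 0.1082] 0.0328
```

step_arm([
  {"tx": 0.03, "ty": -0.001, "tz": -0.02, "ax": 0, "ay": 0, "az": 0},
  {"tx": 0.06, "ty": -0.001, "tz": -0.045, "ax": 0, "ay": 0, "az": 0},
  {"tx": 0.088, "ty": -0.001, "tz": -0.07, "ax": 0, "ay": 0, "az": 0},
  {"tx": 0.088, "ty": -0.001, "tz": -0.105, "ax": 0, "ay": 0, "az": 0},
  {"tx": 0.088, "ty": -0.001, "tz": -0.135, "ax": 0, "ay": 0, "az": 0},
  {"tx": 0.088, "ty": -0.001, "tz": -0.16, "ax": 0, "ay": 0, "az": 0},
  {"tx": 0.088, "ty": -0.001, "tz": -0.175, "ax": 0, "ay": 0, "az": 0},
  {"tx": 0.088, "ty": -0.001, "tz": -0.185, "ax": 0, "ay": 0, "az": 0},
  {"tx": 0.088, "ty": -0.001, "tz": -0.194, "ax": 0, "ay": 0, "az": 0},
  {"tx": 0.088, "ty": -0.001, "tz": -0.203, "ax": 0, "ay": 0, "az": 0},
  {"tx": 0.088, "ty": -0.001, "tz": -0.203, "ax": 0, "ay": 0, "az": 0},
  {"tx": 0.088, "ty": -0.001, "tz": -0.203, "ax": 0, "ay": 0, "az": 0},
])

```text
time_s: 3.78
position: [0.4847, -0.3496, 0.0021]
tool_rot: [-180.0, 0.0, 173.6]
contact_force: [-0.7, 0.2, 0.4]
finger_gap: 1.001
gripper_force: 0.0
```

```bash
python3 - <<'E'
from h import *
import time
q=[]
for _ in range(4):
    p,d,c=cam("wrist"); s=r.state(); q.append(s["position"])
print(np.round(np.mean(q,0),4),s["contact_force"],s["tool_rot"]); cv2.imwrite("pics/w3.png",p)
E
```

```text
[ 0.485  -0.3503  0.0027] [-0.13981602 -1.03001585 -0.57053573] [-1.79936559e+02  8.27084318e-02  1.73581853e+02]
```

View pics/w3.png

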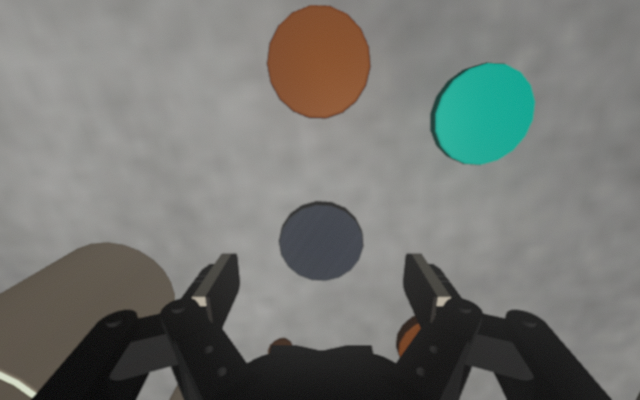

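The dark cap is at (321,241) between the pads, whose tips are near (230,256) and (412,256). The mug at lower left is clear. I'm checking the centring by projection.

```bash
python3 - <<'E'
from h import *
p,d,c=cam("wrist");P=pts(d,c)
for u,v in((321,241),(321,205),(321,278),(230,262),(412,262),(225,290),(320,62)): print((u,v),P[v,u].round(4))
m=(np.hypot(P[...,0]-.485,P[...,1]+.35)<.034)&(P[...,2]>.012)&(P[...,2]<.024)
q=P[m][:,:2].astype(np.float32);print(len(q),cv2.minAreaRect(q),cv2.minEnclosingCircle(q),np.median(P[m][:,2]))
W=np.linalg.inv(np.array(c["world_from_camera"]));f=200/np.tan(np.radians(c["vertical_fov"])/2)
for X in((.485,-.35,.017),(.485,-.35,.0027)):
    k=W@np.r_[X,1];print(X,c["cx"]+f*k[0]/-k[2],c["cy"]+f*k[1]/k[2])
print(r.state()["position"])
E
```

```text
(321, 241) [ 0.4816 -0.3512  0.018 ]
(321, 205) [ 0.4591 -0.3486  0.0174]
(321, 278) [ 0.5072 -0.3541  0.0178]
(230, 262) [ 0.4697 -0.3929  0.054 ]
(412, 262) [ 0.4798 -0.3076  0.0531]
(225, 290) [ 0.4778 -0.3938  0.064 ]
(320, 62) [ 0.3848 -0.3407  0.0167]
5301 ((0.4839211106300354, -0.35146358609199524), (0.050741225481033325, 0.051614485681056976), 6.3657660484313965) ((0.48401713371276855, -0.3516348600387573), 0.026130005717277527) 0.017747386649779096
(0.485, -0.35, 0.017) 323.58524536055063 245.13751056094063
(0.485, -0.35, 0.0027) 323.4320356764435 234.8847873470268
[ 0.48490549 -0.35036692  0.00265019]
```

```bash
python3 - <<'E'
from h import *
p,d,c=cam("wrist");P=pts(d,c)
for v in (250,256,262,275,290,300):
    print(v,[(u,*(P[v,u]*1000).round().astype(int)) for u in (200,210,220,228,233,236,239,243)])
print(np.array(c["world_from_camera"])[:3,3],r.grip_point_offset)
E
```

```text
250 [(200, np.int64(488), np.int64(-434), np.int64(1)), (210, np.int64(488), np.int64(-427), np.int64(1)), (220, np.int64(488), np.int64(-420), np.int64(2)), (228, np.int64(490), np.int64(-415), np.int64(0)), (233, np.int64(490), np.int64(-411), np.int64(1)), (236, np.int64(490), np.int64(-410), np.int64(1)), (239, np.int64(490), np.int64(-408), np.int64(1)), (243, np.int64(491), np.int64(-405), np.int64(1))]
256 [(200, np.int64(492), np.int64(-435), np.int64(1)), (210, np.int64(493), np.int64(-428), np.int64(0)), (220, np.int64(468), np.int64(-399), np.int64(49)), (228, np.int64(468), np.int64(-395), np.int64(50)), (233, np.int64(469), np.int64(-393), np.int64(48)), (236, np.int64(472), np.int64(-393), np.int64(44)), (239, np.int64(495), np.int64(-409), np.int64(1)), (243, np.int64(495), np.int64(-406), np.int64(1))]
262 [(200, np.int64(496), np.int64(-435), np.int64(1)), (210, np.int64(497), np.int64(-429), np.int64(1)), (220, np.int64(468), np.int64(-397), np.int64(55)), (228, np.int64(469), np.int64(-393), np.int64(55)), (233, np.int64(472), np.int64(-393), np.int64(50)), (236, n
[... 747 characters left out ...]
 np.int64(-394), np.int64(61)), (233, np.int64(485), np.int64(-395), np.int64(54)), (236, np.int64(487), np.int64(-395), np.int64(51)), (239, np.int64(521), np.int64(-414), np.int64(2)), (243, np.int64(522), np.int64(-411), np.int64(1))]
300 [(200, np.int64(469), np.int64(-396), np.int64(81)), (210, np.int64(471), np.int64(-393), np.int64(80)), (220, np.int64(478), np.int64(-394), np.int64(71)), (228, np.int64(485), np.int64(-395), np.int64(61)), (233, np.int64(490), np.int64(-395), np.int64(55)), (236, np.int64(530), np.int64(-418), np.int64(1)), (239, np.int64(530), np.int64(-416), np.int64(0)), (243, np.int64(531), np.int64(-413), np.int64(0))]
[ 0.40435178 -0.34214225  0.17230886] 0.0187
```

step_arm([
  {"tx": 0, "ty": 0, "tz": 0, "ax": 0, "ay": 0, "az": 0},
  {"tx": 0, "ty": 0, "tz": 0, "ax": 0, "ay": 0, "az": 0},
  {"tx": 0, "ty": 0, "tz": 0, "ax": 0, "ay": 0, "az": 0},
  {"tx": 0, "ty": 0, "tz": 0, "ax": 0, "ay": 0, "az": 0},
  {"tx": 0, "ty": 0, "tz": 0, "ax": 0, "ay": 0, "az": 0},
  {"tx": 0, "ty": 0, "tz": 0, "ax": 0, "ay": 0, "az": 0},
], jaw=50, grip_force=40)

```text
time_s: 4.58
position: [0.4844, -0.3498, 0.0017]
tool_rot: [-180.0, -0.0, 173.6]
contact_force: [0.2, 0.4, 0.0]
finger_gap: 0.499
gripper_force: 0.0
```

```bash
python3 - <<'E'
from h import *
p,d,c=cam("wrist");P=pts(d,c);cv2.imwrite("pics/w4.png",p)
for v in (240,250,260,270,280,290):
    print(v,[(u,*(P[v,u]*1000).round().astype(int).tolist()) for u in range(240,321,8)])
E
```

```text
240 [(240, 482, -405, 1), (248, 483, -399, 1), (256, 484, -394, 1), (264, 484, -389, 1), (272, 484, -383, 2), (280, 477, -375, 18), (288, 478, -370, 17), (296, 478, -365, 18), (304, 479, -361, 17), (312, 479, -356, 18), (320, 480, -351, 17)]
250 [(240, 490, -406, 1), (248, 490, -401, 1), (256, 491, -395, 1), (264, 491, -390, 1), (272, 470, -374, 43), (280, 473, -371, 38), (288, 484, -371, 18), (296, 485, -366, 18), (304, 486, -361, 17), (312, 486, -357, 17), (320, 487, -352, 17)]
260 [(240, 497, -407, 1), (248, 497, -402, 1), (256, 474, -382, 45), (264, 471, -377, 52), (272, 471, -373, 52), (280, 479, -372, 39), (288, 491, -372, 17), (296, 492, -367, 17), (304, 492, -362, 17), (312, 492, -357, 19), (320, 493, -353, 18)]
270 [(240, 505, -409, 1), (248, 473, -384, 55), (256, 473, -380, 55), (264, 471, -375, 60), (272, 471, -371, 61), (280, 484, -373, 41), (288, 498, -373, 17), (296, 498, -368, 18), (304, 499, -363, 18), (312, 500, -358, 18), (320, 500, -353, 17)]
280 [(240, 512, -410, 1), (248, 469, -379, 70), (256, 471, -377, 68), (264, 470, -373, 69), (272, 474, -371, 63), (280, 489, -373, 41), (288, 516, -377, 1), (296, 517, -372, 0), (304, 517, -367, 1), (312, 507, -359, 17), (320, 508, -354, 17)]
290 [(240, 469, -381, 77), (248, 468, -377, 78), (256, 470, -375, 76), (264, 475, -374, 70), (272, 478, -372, 65), (280, 524, -384, 1), (288, 524, -379, 1), (296, 524, -373, 1), (304, 525, -368, 1), (312, 526, -362, 0), (320, 526, -356, 1)]
```

View pics/w4.png

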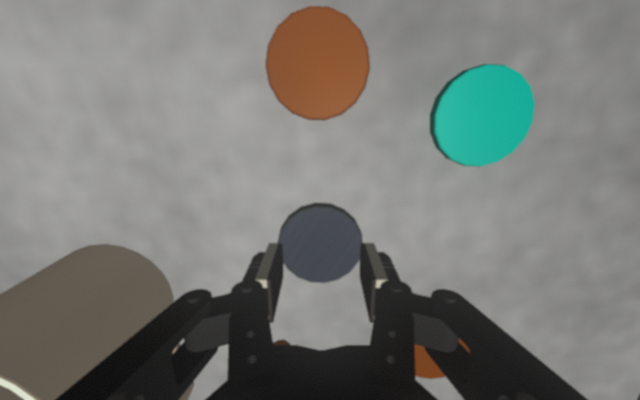

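The pads closed to 42 mm above the disc, with their tips at about z = 37 mm and the disc at (321,243) untouched below them. So the real tips sit about 34 mm above the reported TCP. I'll reopen and lower with force checks.

step_arm([
  {"tx": 0.001, "ty": -0.001, "tz": 0, "ax": 0, "ay": 0, "az": 0},
  {"tx": 0.002, "ty": -0.001, "tz": 0, "ax": 0, "ay": 0, "az": 0},
  {"tx": 0.003, "ty": -0.001, "tz": 0, "ax": 0, "ay": 0, "az": 0},
  {"tx": 0.003, "ty": -0.001, "tz": 0, "ax": 0, "ay": 0, "az": 0},
  {"tx": 0.003, "ty": -0.001, "tz": -0.006, "ax": 0, "ay": 0, "az": 0},
  {"tx": 0.003, "ty": -0.001, "tz": -0.012, "ax": 0, "ay": 0, "az": 0},
  {"tx": 0.003, "ty": -0.001, "tz": -0.018, "ax": 0, "ay": 0, "az": 0},
  {"tx": 0.003, "ty": -0.001, "tz": -0.018, "ax": 0, "ay": 0, "az": 0},
], jaw=85)

```text
time_s: 5.3
position: [0.4864, -0.3499, -0.0179]
tool_rot: [179.9, -0.1, 173.6]
contact_force: [0.4, -0.2, -0.6]
finger_gap: 0.852
gripper_force: 0.0
```

```bash
cat >> h.py <<'E'
def tips():
    p,d,c=cam("wrist");P=pts(d,c);s=r.state();o=s["position"]
    a=np.radians(s["tool_rot"][2]);e=np.array([np.sin(a),-np.cos(a)]);g=P[...,:2]-o[:2];y=g@e;x=g@np.array([np.cos(a),np.sin(a)])
    h=s["finger_gap"]*.0425
    for sg in(1,-1):
        m=(abs(sg*y-h-.002)<.004)&(abs(x)<.025)&(P[...,2]>o[2]+.02)&(P[...,2]<o[2]+.08)&(P[...,2]>.022)
        z=P[m][:,2]; lo=np.percentile(z,2) if len(z) else 0; k=m&(P[...,2]<lo+.004)
        print(sg,len(z),"lowest",z.min().round(4),lo.round(4),"world x",P[k][:,0].min().round(4),P[k][:,0].max().round(4))
    print(o,s["finger_gap"]); return p,d,c,P
E
python3 -c "
from h import *
tips()"
```

```text
1 1804 lowest 0.022 0.0232 world x 0.479 0.5012
-1 1558 lowest 0.022 0.0235 world x 0.4699 0.4929
[ 0.48661377 -0.35004228 -0.01742347] 0.848973408457206
```

```bash
sed -i 's/P\[...,2\]>.022)/P[...,2]>.006)/' h.py
python3 -c "
from h import *
p,d,c,P=tips()
for v in (255,265,275,285): print(v,[(u,*(P[v,u]*1000).round().astype(int).tolist()) for u in range(236,266,3)])"
```

```text
1 1869 lowest 0.0175 0.0209 world x 0.4793 0.5016
-1 1653 lowest 0.0178 0.0206 world x 0.4706 0.4934
[ 0.48695778 -0.35040133 -0.01693491] 0.8463387134082382
255 [(236, 471, -391, 28), (239, 471, -390, 29), (242, 471, -388, 29), (245, 471, -387, 29), (248, 474, -387, 25), (251, 476, -387, 20), (254, 486, -391, 1), (257, 486, -389, 1), (260, 487, -388, 1), (263, 487, -386, 1)]
265 [(236, 471, -389, 37), (239, 472, -387, 37), (242, 472, -387, 36), (245, 475, -387, 32), (248, 478, -387, 27), (251, 481, -387, 22), (254, 493, -393, 1), (257, 493, -391, 1), (260, 493, -389, 1), (263, 494, -387, 1)]
275 [(236, 471, -386, 46), (239, 473, -386, 43), (242, 476, -387, 38), (245, 479, -387, 33), (248, 483, -388, 28), (251, 486, -388, 23), (254, 500, -394, 1), (257, 500, -392, 2), (260, 500, -390, 2), (263, 500, -388, 1)]
285 [(236, 475, -387, 48), (239, 478, -387, 44), (242, 481, -388, 39), (245, 483, -387, 36), (248, 488, -388, 30), (251, 491, -389, 24), (254, 507, -395, 1), (257, 507, -393, 1), (260, 508, -392, 0), (263, 507, -390, 1)]
```

step_arm([
  {"tx": -0.002, "ty": 0, "tz": -0.004, "ax": 0, "ay": 0, "az": 0},
  {"tx": -0.002, "ty": 0, "tz": -0.008, "ax": 0, "ay": 0, "az": 0},
  {"tx": -0.002, "ty": 0, "tz": -0.011, "ax": 0, "ay": 0, "az": 0},
  {"tx": -0.002, "ty": 0, "tz": -0.011, "ax": 0, "ay": 0, "az": 0},
])

```text
time_s: 5.73
position: [0.485, -0.3504, -0.0279]
tool_rot: [180.0, -0.0, 173.6]
contact_force: [-0.6, 0.2, -0.3]
finger_gap: 0.849
gripper_force: 0.0
```

step_arm([
  {"tx": 0, "ty": 0, "tz": 0, "ax": 0, "ay": 0, "az": 0},
  {"tx": 0, "ty": 0, "tz": 0, "ax": 0, "ay": 0, "az": 0},
  {"tx": 0, "ty": 0, "tz": 0, "ax": 0, "ay": 0, "az": 0},
  {"tx": 0, "ty": 0, "tz": 0, "ax": 0, "ay": 0, "az": 0},
  {"tx": 0, "ty": 0, "tz": 0, "ax": 0, "ay": 0, "az": 0},
  {"tx": 0, "ty": 0, "tz": 0, "ax": 0, "ay": 0, "az": 0},
], jaw=40, grip_force=40)

```text
time_s: 6.23
position: [0.4856, -0.3509, -0.0269]
tool_rot: [-180.0, 0.0, 173.6]
contact_force: [-0.9, -0.3, 4.5]
finger_gap: 0.589
gripper_force: 41.4
```

step_arm([
  {"tx": 0, "ty": 0, "tz": 0.01, "ax": 0, "ay": 0, "az": 0},
  {"tx": 0, "ty": 0, "tz": 0.03, "ax": 0, "ay": 0, "az": 0},
  {"tx": 0, "ty": 0, "tz": 0.06, "ax": 0, "ay": 0, "az": 0},
  {"tx": 0, "ty": 0, "tz": 0.09, "ax": 0, "ay": 0, "az": 0},
  {"tx": 0, "ty": 0, "tz": 0.1, "ax": 0, "ay": 0, "az": 0},
  {"tx": 0, "ty": 0, "tz": 0.1, "ax": 0, "ay": 0, "az": 0},
])

```text
time_s: 6.73
position: [0.4875, -0.3525, 0.076]
tool_rot: [-179.8, 0.3, 173.6]
contact_force: [0.3, 0.5, -1.3]
finger_gap: 0.588
gripper_force: 42.0
```

```bash
cat >> h.py <<'E'
def held(dz):
    # disc held: fit top plane of dark points around the tool axis
    p,d,c=cam("wrist");P=pts(d,c);s=r.state();o=s["position"]
    g=P-o; m=(np.hypot(g[...,0],g[...,1])<.03)&(abs(g[...,2]-dz)<.006)
    a=np.radians(s["tool_rot"][2]);m&=abs(g[...,:2]@np.array([np.sin(a),-np.cos(a)]))<.0235
    q=P[m];q=q[q[:,0]<o[0]+.03]
    A=np.c_[q[:,:2]-q[:,:2].mean(0),np.ones(len(q))];k=np.linalg.lstsq(A,q[:,2],rcond=None)[0]
    print(len(q),"pos",o.round(4),"x ext",q[:,0].min().round(4),q[:,0].max().round(4),"mid",((q[:,0].min()+q[:,0].max())/2-o[0]).round(4),"z-o",(k[2]-o[2]).round(4),"tilt deg",np.degrees(k[:2]).round(2),s["contact_force"].round(1),s["gripper_force"])
    return p,P
E
python3 -c "
from h import *
p,P=held(.045); cv2.imwrite('pics/w5.png',p)"
```

```text
7324 pos [ 0.4863 -0.3515  0.074 ] x ext 0.4601 0.5122 mid -0.0001 z-o 0.0464 tilt deg [ 1.69 -0.5 ] [-0.3  0.9 -1.1] 41.9659423828125
```

View pics/w5.png

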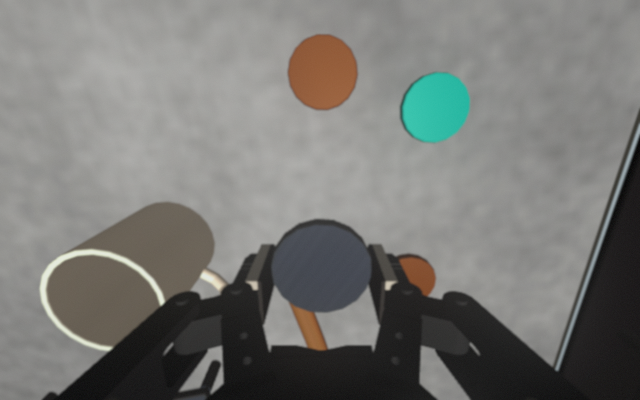

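The cap is centred at (321,265) between the pads and level. I'm carrying it over the burner.

step_arm([
  {"tx": 0.005, "ty": 0.02, "tz": 0, "ax": 0, "ay": 0, "az": 0},
  {"tx": 0.013, "ty": 0.053, "tz": 0, "ax": 0, "ay": 0, "az": 0},
  {"tx": 0.022, "ty": 0.088, "tz": 0, "ax": 0, "ay": 0, "az": 0},
  {"tx": 0.031, "ty": 0.123, "tz": 0, "ax": 0, "ay": 0, "az": 0},
  {"tx": 0.04, "ty": 0.158, "tz": 0, "ax": 0, "ay": 0, "az": 0},
  {"tx": 0.049, "ty": 0.193, "tz": 0, "ax": 0, "ay": 0, "az": 0},
  {"tx": 0.058, "ty": 0.228, "tz": 0, "ax": 0, "ay": 0, "az": 0},
  {"tx": 0.067, "ty": 0.263, "tz": 0, "ax": 0, "ay": 0, "az": 0},
  {"tx": 0.076, "ty": 0.298, "tz": 0, "ax": 0, "ay": 0, "az": 0},
  {"tx": 0.085, "ty": 0.333, "tz": 0, "ax": 0, "ay": 0, "az": 0},
  {"tx": 0.094, "ty": 0.365, "tz": 0, "ax": 0, "ay": 0, "az": 0},
  {"tx": 0.0995, "ty": 0.385, "tz": 0, "ax": 0, "ay": 0, "az": 0},
])

```text
time_s: 7.78
position: [0.5837, 0.0376, 0.0705]
tool_rot: [180.0, -0.2, 173.7]
contact_force: [-0.4, -1.1, -1.4]
finger_gap: 0.59
gripper_force: 42.0
```

step_arm([
  {"tx": 0, "ty": 0.0085, "tz": 0, "ax": 0, "ay": 0, "az": 0},
  {"tx": 0, "ty": 0.0085, "tz": -0.01, "ax": 0, "ay": 0, "az": 0},
  {"tx": 0, "ty": 0.0085, "tz": -0.02, "ax": 0, "ay": 0, "az": 0},
  {"tx": 0, "ty": 0.0085, "tz": -0.03, "ax": 0, "ay": 0, "az": 0},
  {"tx": 0, "ty": 0.0085, "tz": -0.04, "ax": 0, "ay": 0, "az": 0},
  {"tx": 0, "ty": 0.0085, "tz": -0.04, "ax": 0, "ay": 0, "az": 0},
  {"tx": 0, "ty": 0.0085, "tz": -0.04, "ax": 0, "ay": 0, "az": 0},
  {"tx": 0, "ty": 0.0085, "tz": -0.04, "ax": 0, "ay": 0, "az": 0},
])

```text
time_s: 8.45
position: [0.585, 0.042, 0.0327]
tool_rot: [-180.0, -0.0, 173.5]
contact_force: [0.7, -0.2, -1.8]
finger_gap: 0.589
gripper_force: 42.1
```

```bash
python3 -c "
from h import *
q=[]
for i in range(4):
    p,P=held(.045)
    m=(P[...,2]<.02)&(P[...,2]>.0125)&(np.hypot(P[...,0]-.586,P[...,1]-.042)<.05)&(p.min(-1)>100)
    f=P[m];b=f[:,:2]; 
    # circle fit with radius 42 on the outer edge
    from scipy.optimize import least_squares
    hull=cv2.convexHull(b.astype(np.float32))[:,0]
    s=least_squares(lambda c:np.hypot(*(hull-c).T)-.042,[.586,.042],loss='soft_l1',f_scale=.001).x
    print('flange',len(b),s.round(4),f[:,2].mean().round(4))
"
```

```text
7139 pos [0.5853 0.0422 0.033 ] x ext 0.5574 0.6093 mid -0.002 z-o 0.0441 tilt deg [ 0.85 -0.19] [ 0.1  0.2 -1.1] 42.06740856170654
flange 4749 [0.5861 0.0413] 0.0158
7132 pos [0.5855 0.0423 0.0333] x ext 0.558 0.6097 mid -0.0017 z-o 0.0442 tilt deg [ 0.87 -0.22] [-0.3 -0.3 -1.9] 42.067453265190125
flange 4766 [0.5862 0.0415] 0.0158
7156 pos [0.5855 0.0424 0.0334] x ext 0.558 0.6099 mid -0.0016 z-o 0.0443 tilt deg [ 0.93 -0.09] [-0.5 -0.3 -1.7] 42.06782877445221
flange 4781 [0.5861 0.0415] 0.0158
7171 pos [0.5855 0.0425 0.0334] x ext 0.5583 0.6102 mid -0.0013 z-o 0.0444 tilt deg [ 1.   -0.16] [-1.   0.2 -1.2] 42.06762671470642
flange 4765 [0.5862 0.0414] 0.0158
```

step_arm([
  {"tx": 0.001, "ty": 0, "tz": -0.008, "ax": 0, "ay": 0, "az": 0},
  {"tx": 0.0018, "ty": -0.0003, "tz": -0.016, "ax": 0, "ay": 0, "az": 0},
  {"tx": 0.0018, "ty": -0.0003, "tz": -0.022, "ax": 0, "ay": 0, "az": 0},
  {"tx": 0.0018, "ty": -0.0003, "tz": -0.025, "ax": 0, "ay": 0, "az": 0},
  {"tx": 0.0018, "ty": -0.0003, "tz": -0.027, "ax": 0, "ay": 0, "az": 0},
  {"tx": 0.0018, "ty": -0.0003, "tz": -0.029, "ax": 0, "ay": 0, "az": 0},
  {"tx": 0.0018, "ty": -0.0003, "tz": -0.029, "ax": 0, "ay": 0, "az": 0},
])

```text
time_s: 9.23
position: [0.5865, 0.0425, 0.0033]
tool_rot: [-180.0, -0.0, 173.6]
contact_force: [0.5, 0.4, -1.9]
finger_gap: 0.589
gripper_force: 42.1
```

step_arm([
  {"tx": 0, "ty": 0, "tz": -0.001, "ax": 0, "ay": 0, "az": 0},
  {"tx": 0, "ty": 0, "tz": -0.002, "ax": 0, "ay": 0, "az": 0},
  {"tx": 0, "ty": 0, "tz": -0.003, "ax": 0, "ay": 0, "az": 0},
  {"tx": 0, "ty": 0, "tz": -0.0035, "ax": 0, "ay": 0, "az": 0},
  {"tx": 0, "ty": 0, "tz": -0.0035, "ax": 0, "ay": 0, "az": 0},
  {"tx": 0, "ty": 0, "tz": -0.0035, "ax": 0, "ay": 0, "az": 0},
])

```text
time_s: 9.73
position: [0.5868, 0.0424, 0.0003]
tool_rot: [-180.0, 0.0, 173.6]
contact_force: [0.1, 0.9, -2.4]
finger_gap: 0.586
gripper_force: 42.1
```

step_arm([
  {"tx": 0, "ty": 0, "tz": -0.0007, "ax": 0, "ay": 0, "az": 0},
  {"tx": 0, "ty": 0, "tz": -0.0014, "ax": 0, "ay": 0, "az": 0},
  {"tx": 0, "ty": 0, "tz": -0.0014, "ax": 0, "ay": 0, "az": 0},
])

```text
time_s: 9.98
position: [0.5869, 0.0424, -0.0009]
tool_rot: [-180.0, 0.0, 173.6]
contact_force: [-1.2, 0.1, 1.6]
finger_gap: 0.587
gripper_force: 42.4
```

```bash
python3 -c "
from h import *
for i in range(3): held(.044)"
```

```text
7255 pos [ 0.5869  0.0424 -0.0009] x ext 0.5594 0.6117 mid -0.0013 z-o 0.0444 tilt deg [ 1.22 -0.23] [-1.7  0.   1.7] 42.431318163871765
7255 pos [ 0.5869  0.0424 -0.0009] x ext 0.5596 0.6117 mid -0.0012 z-o 0.0444 tilt deg [ 1.19 -0.18] [-0.8 -0.4  2. ] 42.432705760002136
7251 pos [ 0.5869  0.0424 -0.0009] x ext 0.5594 0.6117 mid -0.0013 z-o 0.0444 tilt deg [ 1.3  -0.21] [-0.7 -0.2  2.7] 42.433916330337524
```

It's seated, with light contact and the disc top at z = 43.5 mm. I'm releasing and retreating.

step_arm([
  {"tx": 0, "ty": 0, "tz": 0, "ax": 0, "ay": 0, "az": 0},
  {"tx": 0, "ty": 0, "tz": 0, "ax": 0, "ay": 0, "az": 0},
  {"tx": 0, "ty": 0, "tz": 0, "ax": 0, "ay": 0, "az": 0},
  {"tx": 0, "ty": 0, "tz": 0, "ax": 0, "ay": 0, "az": 0},
  {"tx": 0, "ty": 0, "tz": 0, "ax": 0, "ay": 0, "az": 0},
  {"tx": 0, "ty": 0, "tz": 0.01, "ax": 0, "ay": 0, "az": 0},
  {"tx": 0, "ty": 0, "tz": 0.03, "ax": 0, "ay": 0, "az": 0},
  {"tx": 0, "ty": 0, "tz": 0.06, "ax": 0, "ay": 0, "az": 0},
  {"tx": 0, "ty": 0, "tz": 0.09, "ax": 0, "ay": 0, "az": 0},
  {"tx": -0.02, "ty": 0.01, "tz": 0.11, "ax": 0, "ay": 0, "az": 0},
  {"tx": -0.05, "ty": 0.03, "tz": 0.12, "ax": 0, "ay": 0, "az": 0},
  {"tx": -0.05, "ty": 0.03, "tz": 0.12, "ax": 0, "ay": 0, "az": 0},
], jaw=90)

```text
time_s: 11.13
position: [0.5323, 0.0747, 0.1215]
tool_rot: [179.9, -0.1, 173.6]
contact_force: [-0.9, 0.3, 0.4]
finger_gap: 0.896
gripper_force: 0.0
```

```bash
python3 - <<'E'
from h import *
p,d,c=cam("wrist");P=pts(d,c);cv2.imwrite("pics/w6.png",p)
s=r.state();print(s["position"],s["contact_force"])
m=(np.hypot(P[...,0]-.586,P[...,1]-.042)<.034)&(P[...,2]>.036)&(P[...,2]<.055)
q=P[m];print(len(q),cv2.minEnclosingCircle(q[:,:2].astype(np.float32)),q[:,2].mean())
k=np.linalg.lstsq(np.c_[q[:,:2]-q[:,:2].mean(0),np.ones(len(q))],q[:,2],rcond=None)[0];print("tilt",np.degrees(k[:2]))
m=(np.hypot(P[...,0]-.458,P[...,1]-.112)<.03)&(P[...,2]>.037)&(P[...,2]<.05)
q=P[m];print("L",len(q),cv2.minAreaRect(q[:,:2].astype(np.float32)),np.median(q[:,2]))
t,d,c=cam("top");P=pts(d,c)
m=(np.hypot(P[...,0]-.586,P[...,1]-.042)<.034)&(P[...,2]>.036)&(P[...,2]<.055);q=P[m];print("top cap",len(q),q.mean(0))
E
```

```text
[0.53437694 0.0737058  0.12070051] [-0.25169014  0.48087563 -0.89504503]
2097 ((0.5853222012519836, 0.0416482575237751), 0.026393452659249306) 0.04358365448776959
tilt [ 1.58712028 -0.48752706]
L 982 ((0.45804041624069214, 0.1114257425069809), (0.014051337726414204, 0.045095134526491165), 83.59420776367188) 0.04337477787462664
top cap 166 [0.59266173 0.04157505 0.04228364]
```

View pics/w6.png

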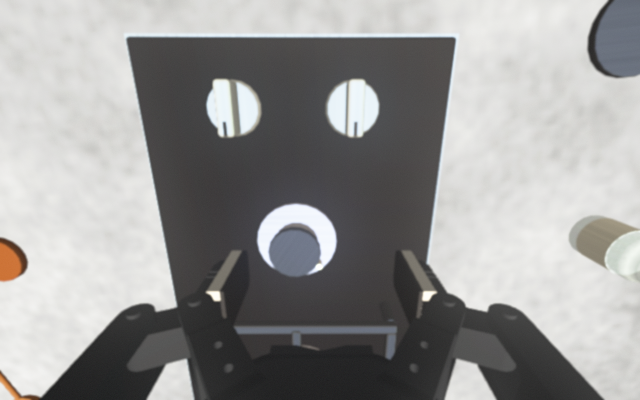

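The cap sits flat on the cup at (295,250), with its top at z = 43.6 mm and centred on the burner. The left knob is at (352,107), with its bar at rest. I'm moving above the left knob.

step_arm([
  {"tx": -0.025, "ty": 0.012, "tz": 0, "ax": 0, "ay": 0, "az": 0},
  {"tx": -0.05, "ty": 0.025, "tz": 0, "ax": 0, "ay": 0, "az": 0},
  {"tx": -0.07, "ty": 0.035, "tz": 0, "ax": 0, "ay": 0, "az": 0},
  {"tx": -0.079, "ty": 0.0394, "tz": -0.02, "ax": 0, "ay": 0, "az": 0},
  {"tx": -0.079, "ty": 0.0394, "tz": -0.05, "ax": 0, "ay": 0, "az": 0},
  {"tx": -0.079, "ty": 0.0394, "tz": -0.08, "ax": 0, "ay": 0, "az": 0},
  {"tx": -0.079, "ty": 0.0394, "tz": -0.095, "ax": 0, "ay": 0, "az": 0},
  {"tx": -0.079, "ty": 0.0394, "tz": -0.095, "ax": 0, "ay": 0, "az": 0},
  {"tx": -0.079, "ty": 0.0394, "tz": -0.095, "ax": 0, "ay": 0, "az": 0},
  {"tx": -0.079, "ty": 0.0394, "tz": -0.095, "ax": 0, "ay": 0, "az": 0},
], jaw=45, grip_force=60)

```text
time_s: 12.07
position: [0.459, 0.1117, 0.0245]
tool_rot: [180.0, 0.1, 173.6]
contact_force: [-0.0, -0.1, -0.4]
finger_gap: 0.451
gripper_force: 0.0
```

```bash
python3 - <<'E'
from h import *
for i in range(3): p,d,c,P=tips()
cv2.imwrite("pics/w7.png",p);print(r.state()["tool_rot"])
m=(np.hypot(P[...,0]-.458,P[...,1]-.112)<.03)&(P[...,2]>.037)&(P[...,2]<.047)
q=P[m];print("L",len(q),cv2.minAreaRect(q[:,:2].astype(np.float32)),np.median(q[:,2]))
E
```

```text
1 1544 lowest 0.0519 0.0566 world x 0.4497 0.4713
-1 1222 lowest 0.053 0.0563 world x 0.4448 0.4671
[0.45925809 0.11173626 0.02481881] 0.4456617629178058
1 1551 lowest 0.0532 0.0571 world x 0.4499 0.4716
-1 1264 lowest 0.0536 0.0566 world x 0.4449 0.4675
[0.45926284 0.11180244 0.02499354] 0.4533637279286552
1 1536 lowest 0.0526 0.0572 world x 0.45 0.4716
-1 1250 lowest 0.0538 0.0565 world x 0.4449 0.467
[0.45915449 0.11182848 0.02500918] 0.4512323089395196
[1.79975886e+02 1.46294447e-01 1.73583953e+02]
L 1677 ((0.45749160647392273, 0.11130028963088989), (0.014231029897928238, 0.04550632834434509), 83.02869415283203) 0.04350084600322174
```

View pics/w7.png

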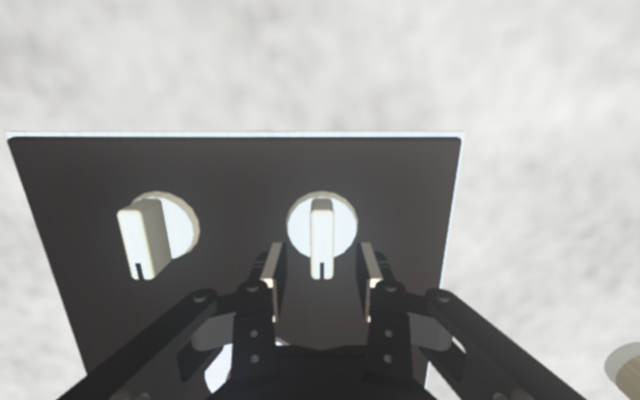

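The bar is at (322,238), midway between the pads at (278,270) and (366,270). Descending and closing now.

step_arm([
  {"tx": -0.001, "ty": 0, "tz": -0.008, "ax": 0, "ay": 0, "az": 0},
  {"tx": -0.001, "ty": 0, "tz": -0.016, "ax": 0, "ay": 0, "az": 0},
  {"tx": -0.001, "ty": 0, "tz": -0.023, "ax": 0, "ay": 0, "az": 0},
  {"tx": -0.001, "ty": 0, "tz": -0.028, "ax": 0, "ay": 0, "az": 0},
  {"tx": -0.001, "ty": 0, "tz": -0.03, "ax": 0, "ay": 0, "az": 0},
  {"tx": -0.001, "ty": 0, "tz": -0.03, "ax": 0, "ay": 0, "az": 0},
  {"tx": -0.001, "ty": 0, "tz": -0.03, "ax": 0, "ay": 0, "az": 0},
])

```text
time_s: 12.8
position: [0.4565, 0.1118, -0.0064]
tool_rot: [-180.0, -0.0, 173.6]
contact_force: [0.2, -0.2, -0.2]
finger_gap: 0.453
gripper_force: 0.0
```

step_arm([
  {"tx": 0, "ty": 0, "tz": 0, "ax": 0, "ay": 0, "az": 0},
  {"tx": 0, "ty": 0, "tz": 0, "ax": 0, "ay": 0, "az": 0},
  {"tx": 0, "ty": 0, "tz": 0, "ax": 0, "ay": 0, "az": 0},
  {"tx": 0, "ty": 0, "tz": 0, "ax": 0, "ay": 0, "az": 0},
  {"tx": 0, "ty": 0, "tz": 0, "ax": 0, "ay": 0, "az": 0},
  {"tx": 0, "ty": 0, "tz": 0, "ax": 0, "ay": 0, "az": 0},
], jaw=0, grip_force=60)

```text
time_s: 13.3
position: [0.4571, 0.1123, -0.0057]
tool_rot: [180.0, 0.0, 173.6]
contact_force: [-1.5, 4.9, 5.9]
finger_gap: 0.151
gripper_force: 59.5
```

step_arm([
  {"tx": 0, "ty": 0.0004, "tz": 0.001, "ax": 0, "ay": 0, "az": 0.06},
  {"tx": 0, "ty": 0.0004, "tz": 0.001, "ax": 0, "ay": 0, "az": 0.15},
  {"tx": 0, "ty": 0.0004, "tz": 0.001, "ax": 0, "ay": 0, "az": 0.24},
  {"tx": 0, "ty": 0.0004, "tz": 0.001, "ax": 0, "ay": 0, "az": 0.33},
  {"tx": 0, "ty": 0.0004, "tz": 0.001, "ax": 0, "ay": 0, "az": 0.42},
  {"tx": 0, "ty": 0.0004, "tz": 0.001, "ax": 0, "ay": 0, "az": 0.51},
  {"tx": 0, "ty": 0.0004, "tz": 0.001, "ax": 0, "ay": 0, "az": 0.6},
  {"tx": 0, "ty": 0.0004, "tz": 0.001, "ax": 0, "ay": 0, "az": 0.6},
  {"tx": 0, "ty": 0.0004, "tz": 0.001, "ax": 0, "ay": 0, "az": 0.6},
])

```text
time_s: 14.05
position: [0.4572, 0.1116, -0.0056]
tool_rot: [-179.9, 0.0, -152.2]
contact_force: [3.4, -4.8, -12.1]
finger_gap: 0.149
gripper_force: 60.3
```

step_arm([
  {"tx": 0.0003, "ty": -0.0004, "tz": -0.0006, "ax": 0, "ay": 0, "az": 0.09},
  {"tx": 0.0003, "ty": -0.0004, "tz": -0.0006, "ax": 0, "ay": 0, "az": 0.18},
  {"tx": 0.0003, "ty": -0.0004, "tz": -0.0006, "ax": 0, "ay": 0, "az": 0.27},
  {"tx": 0.0003, "ty": -0.0004, "tz": -0.0006, "ax": 0, "ay": 0, "az": 0.36},
  {"tx": 0.0003, "ty": -0.0004, "tz": -0.0006, "ax": 0, "ay": 0, "az": 0.45},
  {"tx": 0.0003, "ty": -0.0004, "tz": -0.0006, "ax": 0, "ay": 0, "az": 0.54},
  {"tx": 0.0003, "ty": -0.0004, "tz": -0.0006, "ax": 0, "ay": 0, "az": 0.61},
  {"tx": 0.0003, "ty": -0.0004, "tz": -0.0006, "ax": 0, "ay": 0, "az": 0.65},
  {"tx": 0.0003, "ty": -0.0004, "tz": -0.0006, "ax": 0, "ay": 0, "az": 0.66},
  {"tx": 0.0003, "ty": -0.0004, "tz": -0.0006, "ax": 0, "ay": 0, "az": 0.66},
])

```text
time_s: 14.88
position: [0.4579, 0.1111, -0.0056]
tool_rot: [-179.9, -0.0, -114.3]
contact_force: [2.9, -5.3, -4.8]
finger_gap: 0.148
gripper_force: 61.2
```

```bash
python3 - <<'E'
from h import *
p,d,c=cam("side");S=pts(d,c);t,dt,ct=cam("top");T=pts(dt,ct);w,dw,cw=cam("wrist");P=pts(dw,cw)
s=r.state();print({k:np.round(s[k],3) for k in("position","tool_rot","contact_force","wrist_torque","finger_gap","gripper_force","joint_positions")})
a=p[150:230,220:345];a=cv2.resize(a,(600,384),interpolation=3);b=cv2.resize(w,(320,200))
cv2.imwrite("pics/end.png",cv2.resize(np.vstack([cv2.resize(w,(600,375)),cv2.resize(a,(600,225))]),(600,600)))
m=(np.hypot(P[...,0]-.458,P[...,1]-.112)<.028)&(P[...,2]>.038)&(P[...,2]<.047)
q=P[m];print("bar",len(q),cv2.minAreaRect(q[:,:2].astype(np.float32)) if len(q)>5 else 0)
E
```

```text
{'position': array([ 0.458,  0.111, -0.006]), 'tool_rot': array([-1.79900e+02, -1.90000e-02, -1.14363e+02]), 'contact_force': array([ 2.508, -5.055, -5.255]), 'wrist_torque': array([-0.948, -0.517, -0.154]), 'finger_gap': np.float64(0.151), 'gripper_force': np.float64(61.188), 'joint_positions': array([ 5.28200e+00,  2.82010e+01,  1.14033e+02, -1.08000e-01,
        3.76880e+01, -1.50270e+02])}
bar 2806 ((0.45778173208236694, 0.11061245948076248), (0.039405256509780884, 0.03940638154745102), 20.555849075317383)
```

View pics/end.png

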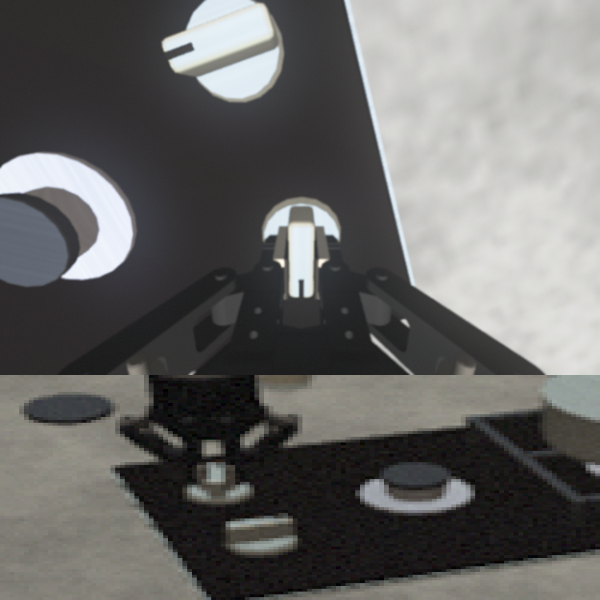

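The cap sits flat on the cup in both views. The left bar is held squarely between the pads, and the right knob is unmoved. I'll measure the bar's angle after a small nudge for margin.

step_arm([
  {"tx": 0.0001, "ty": -0.0003, "tz": -0.0003, "ax": 0, "ay": 0, "az": 0.012},
  {"tx": 0.0001, "ty": -0.0003, "tz": -0.0003, "ax": 0, "ay": 0, "az": 0.012},
  {"tx": 0.0001, "ty": -0.0003, "tz": -0.0003, "ax": 0, "ay": 0, "az": 0.012},
  {"tx": 0.0001, "ty": -0.0003, "tz": -0.0003, "ax": 0, "ay": 0, "az": 0.012},
])

```text
time_s: 15.37
position: [0.4579, 0.1111, -0.0057]
tool_rot: [-179.9, 0.0, -113.6]
contact_force: [2.1, -5.0, 1.4]
finger_gap: 0.151
gripper_force: 62.1
```

```bash
python3 - <<'E'
from h import *
w,dw,cw=cam("wrist");P=pts(dw,cw);s=r.state();print(s["tool_rot"],s["contact_force"],s["wrist_torque"],s["gripper_force"],s["time_s"])
a=np.radians(83.6+72.5-90); e=np.array([np.cos(a),np.sin(a)]);n=np.array([-e[1],e[0]])
def ang(cx,cy,a):
    e=np.array([np.cos(a),np.sin(a)]);n=np.array([-e[1],e[0]])
    g=P[...,:2]-[cx,cy];m=(abs(g@e)<.03)&(abs(g@n)<.0105)&(P[...,2]>.0415)&(P[...,2]<.0465)&(w.min(-1)>150)
    q=P[m][:,:2].astype(np.float32);k=cv2.minAreaRect(q);u,v=np.linalg.eigh(np.cov(q.T))
    print(len(q),k,"pca",np.degrees(np.arctan2(v[1,1],v[0,1]))%180)
ang(.458,.1115,np.radians(66)); ang(.4458,.003,np.radians(-6.4))
E
```

```text
[-1.79907546e+02  9.33436786e-04 -1.13607517e+02] [ 1.28211884 -5.29579512 -0.16519339] [-0.90629609 -0.43688379 -0.17377636] 62.06795811653137 15.4167
1947 ((0.4578237235546112, 0.1106063649058342), (0.04507330432534218, 0.012920615263283253), 65.73050689697266) pca 66.1128066942862
4222 ((0.4456130266189575, 0.002044309861958027), (0.013541113585233688, 0.04494606703519821), 83.56468200683594) pca 173.82512629358095
```

```bash
python3 -c "
from workcell import r
print(r.sign_off())"
```

```text
the job is handed in; nothing more can be done
None
```

The small cap is seated flat on the front burner and released. The left knob is held at the third click (measured 1.26 rad), the right knob was left untouched, and the job was handed in at about 15 s.

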